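Pack the gauge case and shut it

TASK

Pack the open gauge case and shut it: lift the plain steel bar that is lying on top of the slotted racks and lay it down in the wide slot, and lay the T-shaped gauge from the table in the narrow slot with its cross-head in the open bay at the end, both flat on the case floor so that nothing stands above the rim. Then close the lid gently, without slamming it, until it is fully shut. Leave the other things on the table where they are.

Things in the scene. Friction and masses are not known exactly. Their poses are not given: they have to be found in the camera images.
- case: Shallow aluminium case fixed to the table, outside 210 (its x) x 200 (its y) x 47 mm high, walls and floor 5 mm. Origin: centre of its underside; z up; lid hinged along the +x side. On its inner floor stand two grey racks that run along x, each cut to the floor by a wide and a narrow slot; parts lie in the slots along y. A seated part's top is 14 mm below the rim.
- end_rack (a point): Top of the rack that stands against the -y end wall (case y -95 to -70 mm), at case x -6, y -82.5 mm. Rack tops are 29 mm above the case's underside, 18 mm below the rim. In both racks the wide slot is open from case x +14 to +58 mm, the narrow slot from x -58 to -26 mm.
- inner_rack (a point): Top of the other, thinner rack (case y +35 to +50 mm), at case x -6, y +42.5 mm. Between the racks (y -70 to +35 mm) the floor is free for fingers; beyond this rack, y +50 to +95 mm, is the open end bay for the gauge's cross-head.
- bar_slot (a point): Point on the case's inner floor on the centre line of the wide slot (44 mm wide) at case x = +36, y = -12 mm: where the bar's origin goes when seated (it may lie anywhere from 8 mm on the -y side to 32 mm on the +y side). Axes are the case's.
- gauge_slot (a point): Point on the case's inner floor on the centre line of the narrow slot (32 mm wide) at case x = -42, y = 0 mm: where the gauge's origin goes when seated (only 7 mm of play either way along y). Axes are the case's.
- lid (a joint): Lid hinge angle, rad: 0 fully shut, grows as it opens; starts at 1.8 to 2.05, end stop 2.15. Stiff hinge (about 0.46 N m): the lid stays where it is left and must be pushed all the way down; 2 to 3 N at the free edge moves it. Flat panel, 210 mm from hinge to free edge, 200 mm wide, 8 mm thick; a tongue 60 mm wide stands 13 mm past the middle of the free edge.
- lid_hinge (a point): Middle of the hinge line, at the lid's underside when shut: case x = +105, y = 0, 47.5 mm above the case's underside. Axes are the lid's: -x runs to the free edge, y along the hinge (as the case's y), z out of the outer face.
- lid_edge (a point): Middle of the lid's free edge, 210 mm from the hinge, half way through the thickness.
- setting_bar: Plain rectangular steel bar, 36 (its x) x 150 (its y) x 28 mm (z), 0.45 kg or so. Origin: centre of its underside. It starts inside the case on top of the racks, slightly askew, standing 10 mm above the rim.
- t_gauge: Flat T-shaped steel gauge, 28 mm thick, 175 mm long, 0.4 kg or so, lying on the table: a column 24 mm wide (its x) and 150 mm long (y from -87.5 to +62.5 mm) with a cross-head 64 mm wide and 25 mm deep (y +62.5 to +87.5 mm). Origin: on the underside, on the column's centre line, half way along the 175 mm. The +y axis points to the head. It balances about 15 mm from the origin towards the head.
- gauge_head (a point): Middle of the gauge's cross-head, 75 mm from the gauge's origin along its +y, 14 mm above the underside.
- stop_block: Bystander: short plain steel block 36 x 90 x 28 mm, not part of this kit. Origin: centre of underside.
- workpiece: Bystander: dark brown block 45 x 45 x 40 mm. Origin: centre of underside.
- polishing_head: Bystander: dark steel disc, 90 mm across and 25 mm thick, with an upright 24 mm stem, 75 mm high in all. Origin: centre of underside.
- rinse_bottle: Bystander: white closed bottle, 68 mm across, 170 mm high. Origin: centre of underside.
- compound_jar: Bystander: white closed jar, 80 mm across, 80 mm high. Origin: centre of underside.
- spanner: Bystander: steel open-ended spanner 190 mm long, lying flat. Origin: middle of underside.
Mind the look-alikes: they are no part of the job. Leave any pink or yellow look-alike of the setting_bar alone.

How it is judged:
By the outcome, as a careful person would: the job done as asked, in the order asked, and still so for the second after the job is handed in, with the robot touching nothing.
It also fails if it takes over 72 s, if anything falls off the work surface, if the arm or the gripper's body presses on something with over 40 N, if the wrist force passes 120 N, or if a joint passes its speed limit or range.

ROBOT

A 6-joint arm with a two-finger parallel gripper is mounted at the origin on the work surface. World frame = base frame: x ahead of the robot, y to its left, z up, the work surface at z = 0. Lengths are in m, angles in rad, forces in N, time in s.
With the tool pointing down it reaches from about 0.35 to 0.775 m from the base axis. Payload 7.3 kg.
Tool frame: the origin (TCP) lies at the very end of the fingers, on their centre line; the grasp point (between the pads) lies 19 mm behind it (robot.tcp_to_grasp is the distance from the TCP to the grasp point, in m); x points along the fingers, y is the direction in which the jaws open and shut, and the axes are right-handed (so a half turn about x gives the same grasp; the last joint's range is limited). The gripper opens to 92 mm and grips with 3 to 60 N. Pads are 19 mm wide; open, the fingers measure 130 mm over their backs; the gripper's body (75 mm by 190 mm) begins 47 mm behind the grasp point.
Start: joints at [0.973, 0.342, 1.524, -0, 1.275, -0.146], TCP at [0.229, 0.472, 0.227] pointing down, gripper open.
Joint ranges: [-2.53, 2.53], [-0.77, 2.02], [0.04, 2.7], [-1, 4.14], [0.28, 2.66], [-3.11, 3.11]. Speed limits (rad/s): [2.57, 2.57, 3.14, 3.14, 3.14, 3.14].

INTERFACE

Orientations are given as [roll, pitch, yaw] about the fixed x, y, z axes, in that order (R = Rz(yaw) Ry(pitch) Rx(roll)).
In Python, from cell import robot gives the robot as it stands.
- The arm moves only by the tool move_arm, never from a script. Its argument "increments" is a list of rows, each a list of 4 numbers: the shift along the tool's x, y, z normalised to -1 to 1, where 1 is 40 cm, then the turn about the tool's x normalised to -1 to 1, where 1 is 60 degrees. In form: [[dx, dy, dz, twist], ...]. A call has 1 to 5 rows; each row is the pose to reach, as a shift and turn from the pose commanded when the call began, along the tool's axes at that moment; what a row does not reach only later rows make up. A row lasts 1/8 s, in which the tool goes at most 62.5 mm and 10.7 degrees, less where a joint would pass 70% of its speed; a pose out of reach is approached as far as the arm can. A call with a number of a shift or a turn outside -1 to 1 is refused whole. A call with a gripper value outside its range is refused whole. "gripper" is the closure, from 0 (fully open) to 1 (shut), set as the call begins (left out, the last holds). The fingers move at their own pace and stop on an object; "squeeze" is the grip in N (left out, the last holds). Time passes only in rows, so rows that repeat a pose let the fingers close. It gives the time, the measured TCP pose, the force and the opening at its end, in the units of the state.
- robot.observe(): the state, without advancing time (a new reading comes with each control period).
- robot.read_camera(name): name is "scene" or "top"; returns the picture (420x560x3 uint8, red, green, blue); there is no depth.
- robot.camera_params(name): a dict with "fx", "fy", "cx", "cy" (pixels), "R" (3x3) and "t" (3): a world point X has camera coordinates R X + t. Camera axes: x right, y down, z forward; pixel columns grow to the right and rows downward; lengths in m; the calibration is good to about 2 mm. A picture is of the moment at which its call begins. camera_params takes no time and is no camera call.
- robot.hand_in(): hands the job in, once; it reports no verdict.
The state is a dict: "time": time; "qpos": joint angles; "qvel": joint speeds; "joint_efforts": joint torques, N m; "tool_pos": TCP position; "tool_rot": TCP orientation; "contact_force": force on the tool from outside, world axes, zero at the start; "torque": the same for the moment, N m; "opening": finger opening in m.
Only numpy, scipy, OpenCV 4.12 (cv2) and the standard library are available. Lean on these libraries where they do the work, as an engineer would, in place of code of your own. Each camera call takes 0.05 s, during which the arm holds its last target.

## Working session

There is one attempt and no reset: what is moved stays moved. The work goes in short steps, Python scripts to look and compute and a tool call to move; the robot and the scene stay as the last step left them, time stands still between calls to the robot, and variables do not carry over. Pictures are saved under pics/ and viewed, and the job is handed in when it is done.

Besides the shell and the picture viewer there is one more tool, called after "Emit:" as name(argument=value, ...), one argument or row to a line, values as JSON. move_arm: Moves the arm, as the interface text tells. Its arguments: {"type":"object","properties":{"increments":{"type":"array","items":{"type":"array","items":{"type":"number"}}},"gripper":{"type":"number"},"squeeze":{"type":"number"}},"required":["increments"]}

```bash
ls; mkdir -p pics
python3 - <<'E'
from cell import robot
import cv2
for n in("scene","top"):
    im=robot.read_camera(n); cv2.imwrite(f"pics/{n}0.png",cv2.cvtColor(im,cv2.COLOR_RGB2BGR))
    p=robot.camera_params(n); print(n,p)
print(robot.observe())
E
```

```text
pics
scene {'fx': 388.25992383709524, 'fy': 388.25992383709524, 'cx': 275.26739667207283, 'cy': 211.5448867224239, 'R': array([[ 0.72207525,  0.69170713, -0.0121895 ],
       [ 0.50054189, -0.53451791, -0.68099077],
       [-0.47756167,  0.48562522, -0.73219054]]), 't': array([-0.30878139, -0.25886221,  1.31497979])}
top {'fx': 428.8752427888936, 'fy': 428.8752427888936, 'cx': 283.03869087878246, 'cy': 208.1379530657948, 'R': array([[-9.68893722e-04, -9.99929872e-01, -1.18030454e-02],
       [-9.94711004e-01,  2.17597932e-03, -1.02690232e-01],
       [ 1.02708714e-01,  1.16411232e-02, -9.94643355e-01]]), 't': array([-0.08588436,  0.52851327,  1.11867827])}
{'time': 0.1, 'qpos': array([ 9.72962980e-01,  3.42636894e-01,  1.52489939e+00,  1.11028255e-05,
        1.27544585e+00, -1.46003045e-01]), 'qvel': array([ 0.00220826, -0.00151228, -0.00183568,  0.00057477,  0.00176157,
        0.00043017]), 'joint_efforts': array([ 1.40218217e-03, -4.32005024e+01, -2.44695890e+01,  7.19139981e-02,
        5.26250002e-02, -3.82908433e-05]), 'tool_pos': array([0.22899127, 0.47201981, 0.22613058]), 'tool_rot': array([-1.72444062,  1.5694068 , -2.17627416]), 'contact_force': array([-0.03844013, -0.07771899,  0.87151943]), 'torque': array([0.03628883, 0.0439672 , 0.01651739]), 'opening': 0.09171778813294473}
```

View pics/scene0.png

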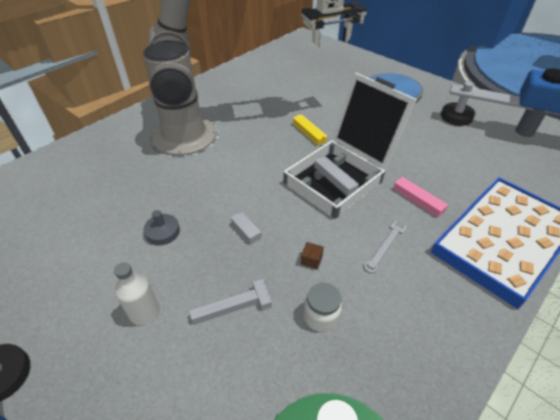

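View pics/top0.png

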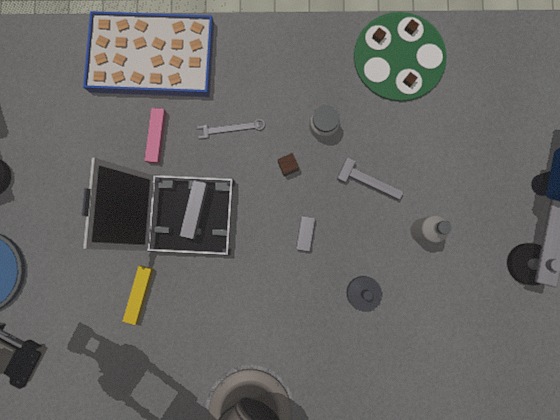

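```bash
cat > h.py <<'E'
import numpy as np,cv2
from cell import robot
def par(n):
    p=robot.camera_params(n); return p
def proj(n,X):
    p=par(n); c=np.atleast_2d(X)@p["R"].T+p["t"]
    return np.c_[p["fx"]*c[:,0]/c[:,2]+p["cx"],p["fy"]*c[:,1]/c[:,2]+p["cy"]]
def unproj(n,uv,z):
    p=par(n); uv=np.atleast_2d(np.array(uv,float))
    d=np.c_[(uv[:,0]-p["cx"])/p["fx"],(uv[:,1]-p["cy"])/p["fy"],np.ones(len(uv))]@p["R"]
    o=-p["R"].T@p["t"]
    return o+d*((z-o[2])/d[:,2])[:,None]
def crop(src,x0,y0,x1,y1,s,out,ov=[]):
    im=cv2.imread(src) if isinstance(src,str) else src
    c=cv2.resize(im[y0:y1,x0:x1],None,fx=s,fy=s,interpolation=cv2.INTER_CUBIC)
    for poly,col in ov:
        q=((np.array(poly)+0.5-[x0,y0])*s).round().astype(int)
        cv2.polylines(c,[q.reshape(-1,1,2)],True,col,1)
    for k in range((x0+9)//10*10,x1,10):
        cv2.line(c,(int((k+.5-x0)*s),0),(int((k+.5-x0)*s),6 if k%50 else 14),(0,255,255),1)
    for k in range((y0+9)//10*10,y1,10):
        cv2.line(c,(0,int((k+.5-y0)*s)),(6 if k%50 else 14,int((k+.5-y0)*s)),(0,255,255),1)
    cv2.imwrite(out,c)
def box(cx,cy,yaw,x0,x1,y0,y1,z):
    c,s=np.cos(yaw),np.sin(yaw)
    return np.array([[cx+c*a-s*b,cy+s*a+c*b,z] for a,b in((x0,y0),(x1,y0),(x1,y1),(x0,y1))])
E
python3 - <<'E'
from h import *
crop("pics/top0.png",75,150,245,265,4.7,"pics/c1.png")
crop("pics/top0.png",330,150,410,210,9,"pics/c2.png")
crop("pics/scene0.png",275,65,425,220,3.8,"pics/c3.png")
E
```

```text
(no output)
```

View pics/c1.png

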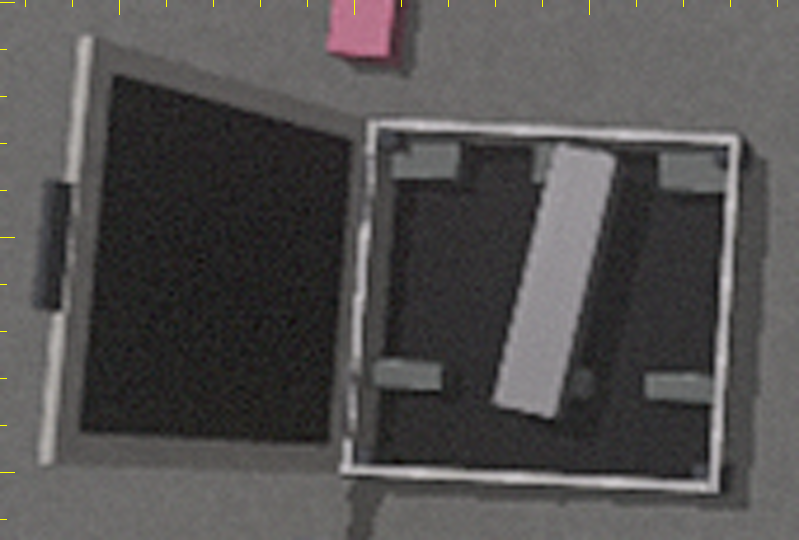

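View pics/c2.png

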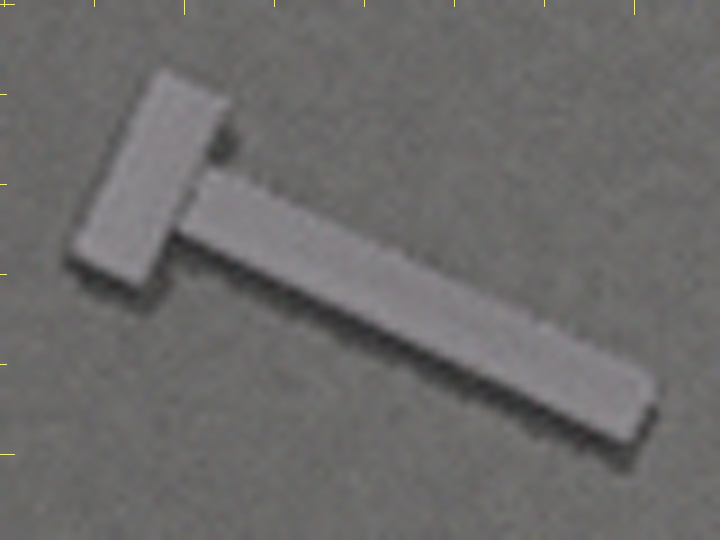

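View pics/c3.png

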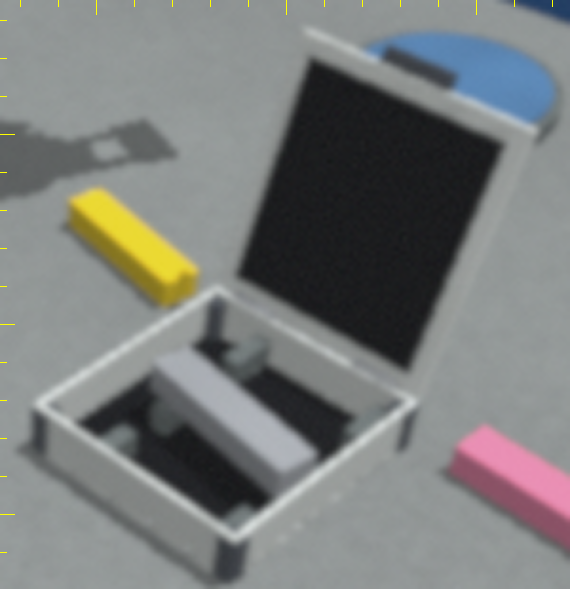

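```bash
cat > fit0.py <<'E'
from h import *
from scipy.optimize import least_squares
def cv(pts,x0,y0,s): return np.array(pts,float)/s-0.5+[x0,y0]
def fit(obs,model,x0):
    # obs list of (cam,uv), model(x)->list of arrays of pts
    f=lambda x: np.concatenate([ (proj(n,X)-uv).ravel() for (n,uv),X in zip(obs,model(x))])
    r=least_squares(f,x0); print(np.round(r.x[:2],4),np.degrees(r.x[2]).round(2),"res",np.abs(r.fun).max().round(2)); return r.x
case_t=cv([(368,122),(741,135),(718,492),(341,474)],75,150,4.7)
case_s=cv([(220,286),(417,402),(237,538),(36,403)],275,65,3.8)
bar_t=cv([(556,143),(617,157),(556,419),(492,404)],75,150,4.7)
g_t=cv([(163,66),(233,102),(142,292),(68,248),(657,382),(632,445)],330,150,9)
print(unproj("top",case_t,.047)); print(unproj("scene",case_s,.047))
# case corners: TL in image: hinge(+x), far (-y);
def cm(x): 
    P=lambda l:np.array([box(x[0],x[1],x[2],a,a,b,b,.047)[0] for a,b in l])
    t=P([(.105,-.1),(-.105,-.1),(-.105,.1),(.105,.1)])
    s=P([(.105,.1),(.105,-.1),(-.105,-.1),(-.105,.1)])
    return t,s
c1=fit([("top",case_t)],lambda x:[cm(x)[0]],[.5,.2,1.57])
c2=fit([("scene",case_s)],lambda x:[cm(x)[1]],[.5,.2,1.57])
c=fit([("top",case_t),("scene",case_s)],lambda x:cm(x),[.5,.2,1.57])
def rel(b): 
    R=np.array([[np.cos(c[2]),-np.sin(c[2])],[np.sin(c[2]),np.cos(c[2])]]); return R.T@(b[:2]-c[:2])
b=fit([("top",bar_t)],lambda x:[box(x[0],x[1],x[2],0,0,0,0,.057)[:1]+0*0 if 0 else np.array([box(*x,a,a,d,d,.057)[0] for a,d in((.018,-.075),(-.018,-.075),(-.018,.075),(.018,.075))])],[.5,.2,1.4])
print("bar in case",rel(b),np.degrees(b[2]-c[2]))
def gm(x): return [np.array([box(*x,a,a,d,d,.028)[0] for a,d in((-.032,.0875),(-.032,.0625),(.032,.0625),(.032,.0875),(-.012,-.0875),(.012,-.0875))])]
best=None
print(unproj("top",g_t,.028))
for y in (0,1.57,3.14,-1.57):
    fit([("top",g_t)],gm,[.55,-.25,y])
E
python3 fit0.py
```

```text
[[0.61421619 0.25857948 0.047     ]
 [0.60614577 0.04759557 0.047     ]
 [0.40632975 0.0580847  0.047     ]
 [0.4164477  0.26760803 0.047     ]]
[[0.419258   0.26695052 0.047     ]
 [0.61655713 0.25372188 0.047     ]
 [0.60473798 0.0488743  0.047     ]
 [0.40775945 0.05768056 0.047     ]]
[0.5108 0.158 ] 87.37 res 0.49
[0.5117 0.1572] 86.84 res 0.79
[0.5111 0.1578] 87.16 res 0.73
[0.5234 0.1484] 77.67 res 0.29
bar in case [-0.00878911 -0.01273342] -9.490505140260318
[[ 0.66691957 -0.26097275  0.028     ]
 [ 0.65588001 -0.28170115  0.028     ]
 [ 0.5984472  -0.25360684  0.028     ]
 [ 0.61178463 -0.23178805  0.028     ]
 [ 0.5709989  -0.40566228  0.028     ]
 [ 0.5521929  -0.39772869  0.028     ]]
[ 0.6003 -0.3239] -26.4 res 21.44
[ 0.6003 -0.3239] -26.4 res 21.44
[ 0.6003 -0.3239] 333.6 res 21.44
[ 0.6003 -0.3239] -26.4 res 21.44
```

```bash
cat >> fit0.py <<'E'
print('---')
def gm(x): return [np.array([box(*x,a,a,d,d,.028)[0] for a,d in((.032,.0875),(.032,.0625),(-.032,.0625),(-.032,.0875),(.012,-.0875),(-.012,-.0875))])]
g=fit([("top",g_t)],gm,[.6,-.33,-.4])
gpoly=lambda n,x:proj(n,np.array([box(*x,a,a,d,d,.028)[0] for a,d in((.032,.0875),(.032,.0625),(.012,.0625),(.012,-.0875),(-.012,-.0875),(-.012,.0625),(-.032,.0625),(-.032,.0875))]))
G,Rd=(0,255,0),(0,0,255)
def caseov(n): return [(proj(n,box(*c,-.105,.105,-.1,.1,.047)),G),(proj(n,box(*b,-.018,.018,-.075,.075,.057)),Rd)]
crop("pics/top0.png",75,150,245,265,4.7,"pics/o1.png",caseov("top"))
crop("pics/scene0.png",275,65,425,220,3.8,"pics/o3.png",caseov("scene"))
crop("pics/scene0.png",180,270,280,330,8,"pics/o4.png",[(gpoly("scene",g),G)])
crop("pics/top0.png",330,150,410,210,9,"pics/o2.png",[(gpoly("top",g),G)])
E
python3 fit0.py|sed -n '/---/,$p'
python3 -c "
import cv2,numpy as np
a=[cv2.imread(f'pics/o{i}.png') for i in(1,3,2,4)]
a=[cv2.resize(x,(400,int(400*x.shape[0]/x.shape[1]))) for x in a]
a=[cv2.copyMakeBorder(x[:300],0,300-min(300,x.shape[0]),0,0,0) for x in a]
cv2.imwrite('pics/oo.png',np.vstack([np.hstack(a[:2]),np.hstack(a[2:])]))"
```

```text
---
[ 0.6001 -0.3239] -26.44 res 0.71
```

View pics/o3.png

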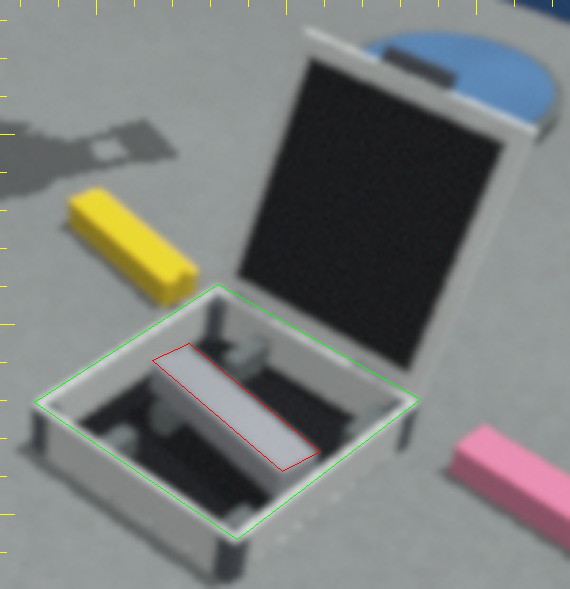

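View pics/o4.png

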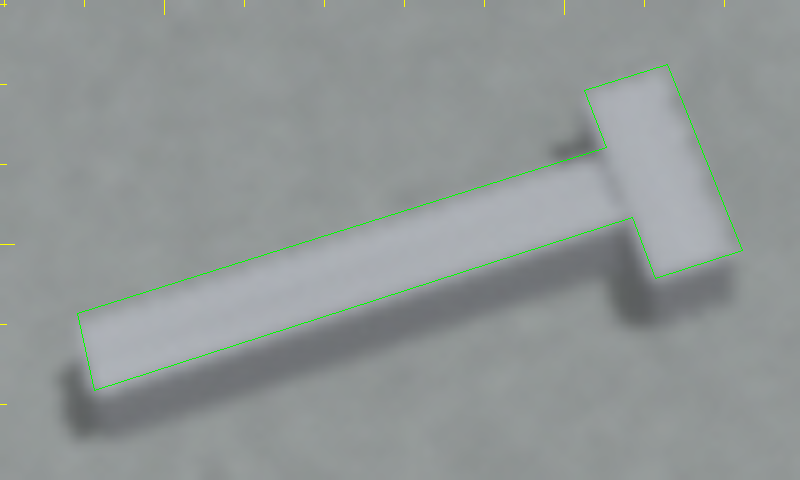

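View pics/oo.png

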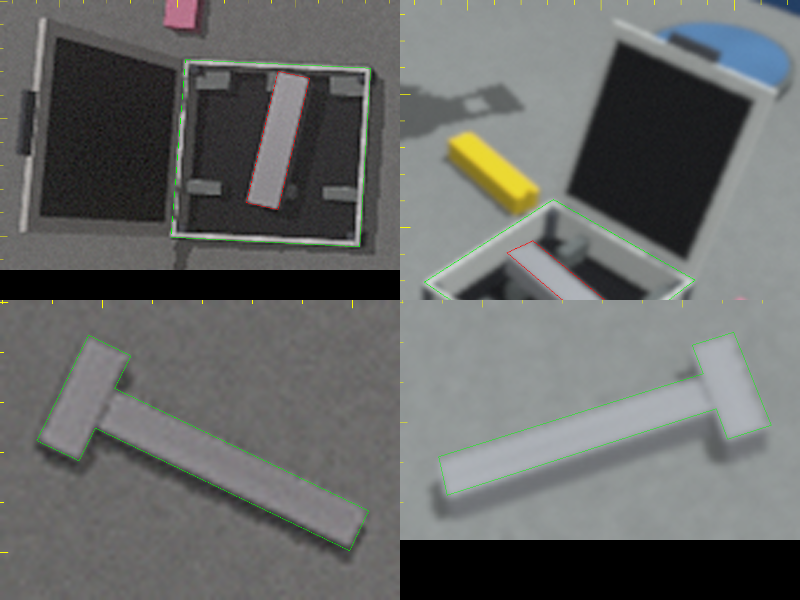

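Run:
```python
from h import *
from scipy.spatial.transform import Rotation as Ro
crop("pics/scene0.png",290,0,380,60,8,"pics/g1.png")
crop("pics/top0.png",0,310,130,400,6,"pics/g2.png")
o=robot.observe(); R=Ro.from_euler('xyz',o['tool_rot']).as_matrix(); print(R.round(3))
T=o['tool_pos']
for n in("scene","top"):
  print(n,proj(n,np.array([T,T-R[:,0]*.066,T-R[:,0]*.066+R[:,1]*.095,T-R[:,0]*.066-R[:,1]*.095,T-R[:,0]*.066+R[:,2]*.0375])).round(0).tolist())
```

```text
[[-0.001  0.437  0.9  ]
 [-0.001  0.9   -0.437]
 [-1.    -0.001 -0.   ]]
scene [[330.0, 43.0], [332.0, 22.0], [359.0, 18.0], [305.0, 27.0], [338.0, 27.0]]
top [[22.0, 338.0], [2.0, 344.0], [-39.0, 323.0], [43.0, 366.0], [11.0, 327.0]]
```

View pics/g1.png

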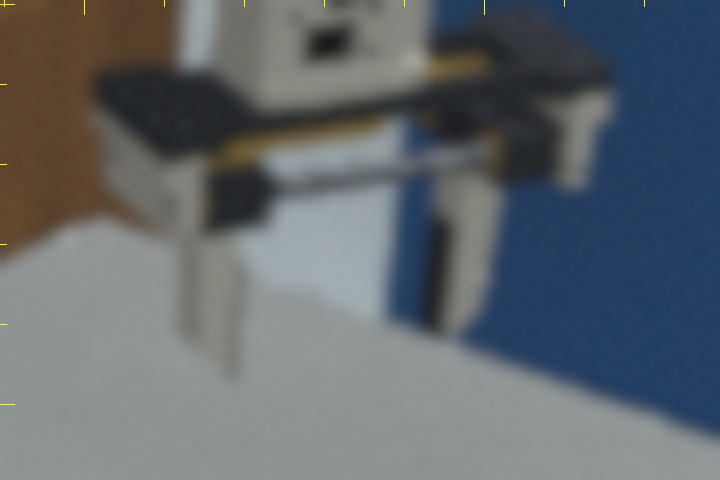

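View pics/g2.png

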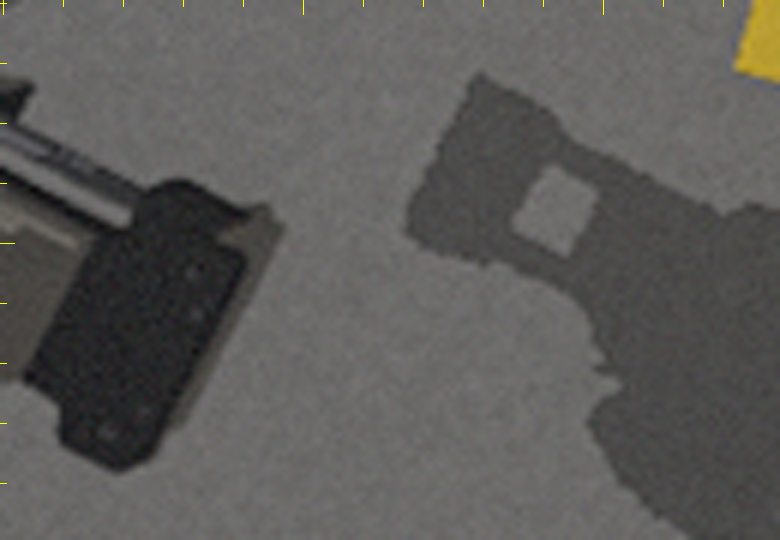

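```bash
cat >> h.py <<'E'
from scipy.spatial.transform import Rotation as Ro
C=np.array([.5111,.1578,np.radians(87.16)])
def c2w(x,y,z=0.0): 
    c,s=np.cos(C[2]),np.sin(C[2]); return np.array([C[0]+c*x-s*y,C[1]+s*x+c*y,z])
def lidpt(th,r,y,t=0.0): # r from hinge, t through thickness outward
    return c2w(.105-r*np.cos(th)+t*np.sin(th),y,.0475+r*np.sin(th)+t*np.cos(th))
def goto(p,psi=None):
    """print increments from measured pose to TCP world p, jaw yaw psi deg (tool down)"""
    o=robot.observe(); R=Ro.from_euler('xyz',o['tool_rot']).as_matrix()
    cur=np.degrees(np.arctan2(R[1,1],R[0,1])); d=R.T@(np.array(p)-o['tool_pos'])
    tw=0 if psi is None else -((psi-cur+180)%360-180)
    print("t",round(o['time'],2),"pos",o['tool_pos'].round(4),"psi",cur.round(2),"F",o['contact_force'].round(1),"op",round(o['opening'],4))
    print("inc",(d/.4).round(4).tolist(),round(tw/60,4),"rows>=",round(max(np.linalg.norm(d)/.0625,abs(tw)/10.7),1))
E
python3 - <<'E'
from h import *
from scipy.optimize import least_squares
def cv(pts,x0,y0,s): return np.array(pts,float)/s-0.5+[x0,y0]
t=cv([(80,37),(38,463)],75,150,4.7)
s=cv([(305,27),(540,132)],275,65,3.8)
for th in (1.8,1.9,2,2.1): print(th,[ (proj("top",np.array([lidpt(th,.21,-.1,tt),lidpt(th,.21,.1,tt)]))-t).round(1).tolist() for tt in(0,.008)], [(proj("scene",np.array([lidpt(th,.21,.1,tt),lidpt(th,.21,-.1,tt)]))-s).round(1).tolist() for tt in(0,.008)])
goto(c2w(.03,-.005,.20),87.2)
E
```

```text
1.8 [[[10.4, -0.6], [10.8, 0.8]], [[7.3, -0.6], [7.6, 0.6]]] [[[-4.7, 0.4], [-4.7, 0.1]], [[-3.1, 0.1], [-3.2, -0.4]]]
1.9 [[[2.5, -0.4], [2.7, 0.4]], [[-0.4, -0.3], [-0.2, 0.2]]] [[[-0.5, -0.1], [-0.8, -0.8]], [[1.1, -0.2], [0.5, -1.0]]]
2 [[[-4.7, -0.0], [-4.5, -0.0]], [[-7.2, 0.1], [-7.1, -0.2]]] [[[3.5, 0.1], [2.6, -0.9]], [[4.9, 0.4], [3.8, -0.8]]]
2.1 [[[-10.9, 0.5], [-10.8, -0.4]], [[-13.1, 0.8], [-13.0, -0.5]]] [[[7.0, 1.1], [5.6, -0.3]], [[8.3, 1.6], [6.6, 0.1]]]
t 0.1 pos [0.229  0.472  0.2261] psi 64.11 F [-0.  -0.1  0.9] op 0.0917
inc [0.0656, -0.3248, 0.9596] -0.3848 rows>= 6.5
```

Emit:
move_arm(
  increments=[
    [-0.26,0,0,0],
    [-0.26,-0.1,0.2,-0.1],
    [-0.26,-0.3,0.6,-0.3],
    [-0.26,-0.35,0.96,-0.385],
    [-0.26,-0.35,0.96,-0.385],
  ],
)

```text
time: 0.72
tool_pos: [0.3888, 0.2968, 0.3242]
tool_rot: [1.636, 1.571, 1.589]
contact_force: [0.3, 0.6, -0.2]
opening: 0.0918
```

Emit:
move_arm(
  increments=[
    [0,0,0,0],
  ],
)

```text
time: 0.85
tool_pos: [0.3905, 0.2953, 0.3237]
tool_rot: [-1.61, 1.57, -1.665]
contact_force: [-0.5, 0.4, -0.7]
opening: 0.0916
```

Run:
```python
from h import *
goto(c2w(.0,-.005,.125),87.2)
```

```text
t 0.85 pos [0.3905 0.2953 0.3237] psi 86.85 F [-0.5  0.4 -0.7] op 0.0916
inc [0.4972, -0.3262, 0.3325] -0.0059 rows>= 4.4
```

Emit:
move_arm(
  increments=[
    [0,-0.326,0.332,-0.005],
    [0,-0.326,0.332,-0.005],
    [0,-0.326,0.332,-0.005],
    [0.2,-0.326,0.332,-0.005],
    [0.35,-0.326,0.332,-0.005],
  ],
)

```text
time: 1.48
tool_pos: [0.5142, 0.162, 0.1976]
tool_rot: [0.739, 1.57, 0.695]
contact_force: [0.8, 0.0, -1.2]
opening: 0.0915
```

Emit:
move_arm(
  increments=[
    [0.14,0,0,0],
    [0.14,0,0,0],
  ],
)

```text
time: 1.72
tool_pos: [0.5109, 0.1621, 0.1396]
tool_rot: [-2.976, 1.561, -3.018]
contact_force: [-1.1, 0.5, 0.7]
opening: 0.0921
```

Run:
```python
from h import *
goto(c2w(.078,-.005,.125),87.2)
```

```text
t 1.73 pos [0.5109 0.1621 0.1396] psi 87.57 F [-1.1  0.5  0.7] op 0.0921
inc [0.0359, 0.1842, 0.0152] 0.0061 rows>= 1.2
```

Emit:
move_arm(
  increments=[
    [0.01,0.06,0.01,0.005],
    [0.01,0.11,0.01,0.005],
    [0.01,0.14,0.01,0.005],
    [0.01,0.165,0.01,0.005],
    [0.01,0.18,0.01,0.005],
  ],
)

```text
time: 2.35
tool_pos: [0.5213, 0.2335, 0.1395]
tool_rot: [-1.25, 1.57, -1.298]
contact_force: [-0.1, -2.8, -0.3]
opening: 0.0916
```

Emit:
move_arm(
  increments=[
    [0,0.01,0,0],
    [0,0.02,0,0],
    [0,0.02,0,0],
  ],
)

```text
time: 2.72
tool_pos: [0.5218, 0.2414, 0.1392]
tool_rot: [1.362, 1.57, 1.314]
contact_force: [0.0, 0.8, 0.2]
opening: 0.0918
```

Run:
```python
from h import *
goto(c2w(.09,-.005,.125),87.2)
im=cv2.cvtColor(robot.read_camera("scene"),cv2.COLOR_RGB2BGR);crop(im,275,45,425,220,3.4,"pics/s2.png")
```

```text
t 2.73 pos [0.5218 0.2414 0.1392] psi 87.21 F [0.  0.8 0.2] op 0.0918
inc [0.0355, 0.0148, -0.0039] 0.0001 rows>= 0.2
```

View pics/s2.png

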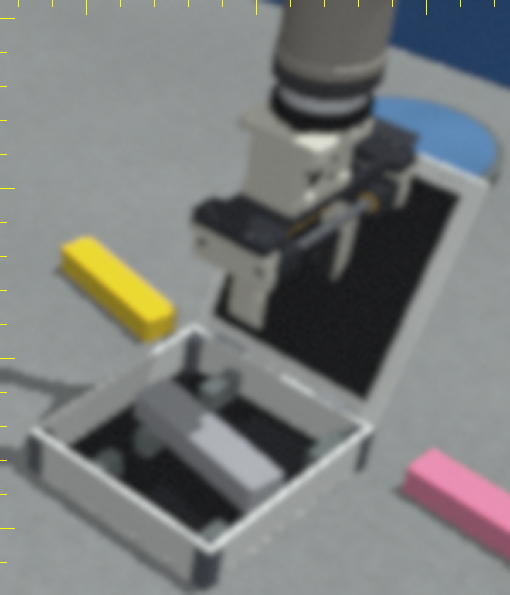

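Emit:
move_arm(
  increments=[
    [0,0.015,0,0],
    [0,0.025,0,0],
    [0,0.03,0,0],
    [0,0.03,0,0],
  ],
)

```text
time: 3.28
tool_pos: [0.5222, 0.2536, 0.1391]
tool_rot: [1.997, 1.571, 1.949]
contact_force: [-0.6, -1.6, -1.3]
opening: 0.0915
```

Emit:
move_arm(
  increments=[
    [0,0.005,0,0],
    [0,0.01,0,0],
    [0,0.01,0,0],
  ],
)

```text
time: 3.65
tool_pos: [0.5226, 0.2575, 0.1392]
tool_rot: [1.134, 1.57, 1.085]
contact_force: [-0.9, -1.8, -0.5]
opening: 0.0918
```

Emit:
move_arm(
  increments=[
    [0,0.004,0,0],
    [0,0.008,0,0],
    [0,0.008,0,0],
  ],
)

```text
time: 4.03
tool_pos: [0.5227, 0.2607, 0.1392]
tool_rot: [1.012, 1.57, 0.963]
contact_force: [0.3, -1.7, -0.3]
opening: 0.0918
```

Emit:
move_arm(
  increments=[
    [0,0.005,0,0],
    [0,0.01,0,0],
    [0,0.01,0,0],
  ],
)

```text
time: 4.4
tool_pos: [0.5229, 0.2648, 0.1392]
tool_rot: [1.211, 1.57, 1.163]
contact_force: [0.3, -0.8, 0.3]
opening: 0.0918
```

Emit:
move_arm(
  increments=[
    [0,0.005,0,0],
    [0,0.01,0,0],
    [0,0.01,0,0],
  ],
)

```text
time: 4.78
tool_pos: [0.523, 0.2672, 0.1393]
tool_rot: [-1.716, 1.568, -1.765]
contact_force: [-0.5, -8.1, 1.6]
opening: 0.0916
```

Run:
```python
from h import *
goto([.5234,.1484,.10],77.67)
```

```text
t 4.78 pos [0.523  0.2672 0.1393] psi 87.22 F [-0.5 -8.1  1.6] op 0.0916
inc [0.0989, -0.2964, 0.0154] 0.1591 rows>= 2.0
```

Emit:
move_arm(
  increments=[
    [0,-0.15,0.01,0],
    [0,-0.3,0.015,0.08],
    [0.06,-0.297,0.015,0.16],
    [0.09,-0.297,0.015,0.16],
    [0.099,-0.297,0.015,0.16],
  ],
)

```text
time: 5.4
tool_pos: [0.5231, 0.1503, 0.099]
tool_rot: [2.99, 1.57, 2.776]
contact_force: [0.4, -0.1, -0.4]
opening: 0.092
```

Run:
```python
from h import *
im=cv2.cvtColor(robot.read_camera("scene"),cv2.COLOR_RGB2BGR);crop(im,275,45,425,220,3.4,"pics/s3.png")
im=cv2.cvtColor(robot.read_camera("top"),cv2.COLOR_RGB2BGR);crop(im,75,150,245,265,4.7,"pics/t3.png")
goto([.5234,.1484,.047],77.67)
```

```text
t 5.5 pos [0.5233 0.1504 0.0995] psi 77.74 F [ 0.2 -0.3  0.1] op 0.0916
inc [0.1312, -0.0048, 0.0013] 0.0012 rows>= 0.8
```

View pics/s3.png

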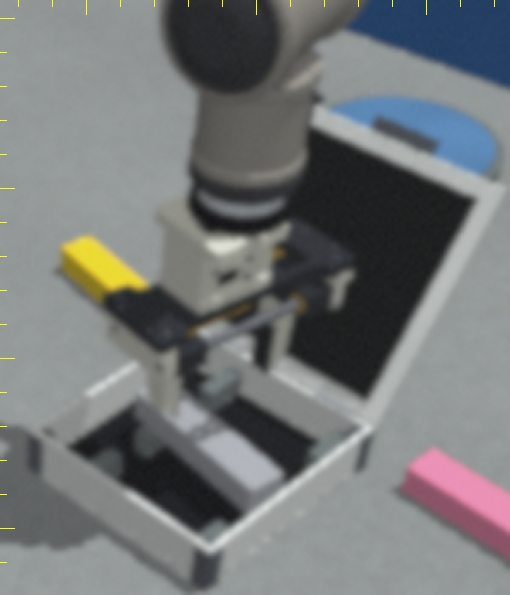

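View pics/t3.png

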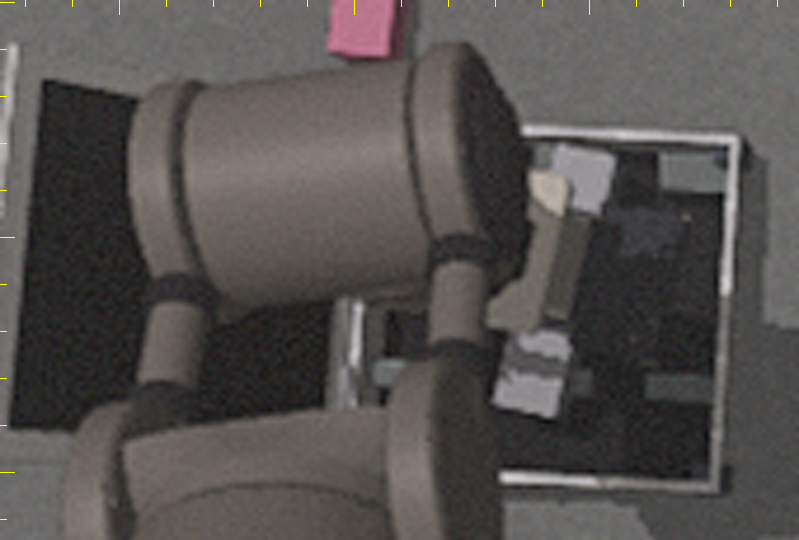

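Run:
```python
from h import *
o=robot.observe();print(o['qpos'].round(3))
T=o['tool_pos']
for z in (.2,.25,.3,.35,.4): print(z,proj("scene",[T[0],T[1],z]).round(0),proj("top",[T[0],T[1],z]).round(0))
for th in(2.05,2.1,2.15): print(th,proj("scene",np.array([lidpt(th,.21,.1),lidpt(th,.21,-.1)])).round(0).tolist())
im=cv2.cvtColor(robot.read_camera("scene"),cv2.COLOR_RGB2BGR);crop(im,130,0,430,200,2.6,"pics/s4.png")
```

```text
[ 0.139  0.51   1.641  0.     0.99  -1.218]
0.2 [[342. 128.]] [[178. 203.]]
0.25 [[344. 111.]] [[172. 200.]]
0.3 [[347.  92.]] [[165. 197.]]
0.35 [[350.  73.]] [[158. 194.]]
0.4 [[353.  51.]] [[150. 190.]]
2.05 [[360.0, 72.0], [421.0, 99.0]]
2.1 [[362.0, 73.0], [422.0, 99.0]]
2.15 [[363.0, 73.0], [423.0, 100.0]]
```

View pics/s4.png

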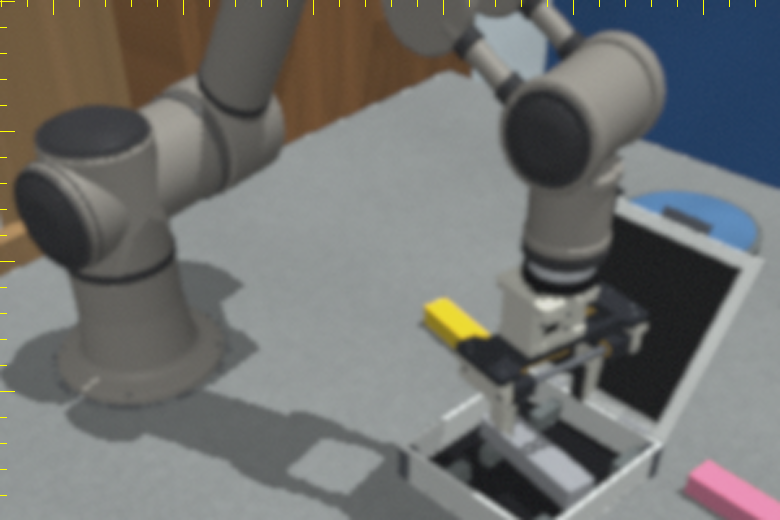

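Emit:
move_arm(
  increments=[
    [0.06,-0.005,0.001,0],
    [0.11,-0.005,0.001,0],
    [0.131,-0.005,0.001,0],
    [0.131,-0.005,0.001,0],
  ],
)

```text
time: 6.05
tool_pos: [0.5233, 0.1478, 0.0473]
tool_rot: [2.502, 1.571, 2.287]
contact_force: [0.2, 0.6, -0.9]
opening: 0.0919
```

Emit:
move_arm(
  increments=[
    [0,0,0,0],
    [0,0,0,0],
    [0,0,0,0],
    [0,0,0,0],
    [0,0,0,0],
  ],
  gripper=0.75,
  squeeze=40,
)

```text
time: 6.68
tool_pos: [0.5233, 0.1475, 0.0473]
tool_rot: [0.711, 1.571, 0.495]
contact_force: [-0.6, -0.7, -0.6]
opening: 0.0463
```

Run:
```python
from h import *
goto(c2w(.0345,-.005,.085),87.16)
```

```text
t 6.67 pos [0.5233 0.1475 0.0473] psi 77.61 F [-0.6 -0.7 -0.6] op 0.0463
inc [-0.0943, 0.1058, -0.0373] -0.1591 rows>= 0.9
```

Emit:
move_arm(
  increments=[
    [0,0,0,0],
    [0,0,0,0],
    [0,0,0,0],
  ],
  gripper=1.0,
)

```text
time: 7.05
tool_pos: [0.5233, 0.1474, 0.0472]
tool_rot: [2.14, 1.571, 1.924]
contact_force: [-0.5, -0.0, 0.7]
opening: 0.0356
```

Emit:
move_arm(
  increments=[
    [-0.02,0,0,0],
    [-0.05,0,0,0],
    [-0.09,0,0,0],
    [-0.094,0,0,0],
  ],
)

```text
time: 7.55
tool_pos: [0.5243, 0.1476, 0.0866]
tool_rot: [0.368, 1.567, 0.152]
contact_force: [0.3, -0.2, -4.9]
opening: 0.0357
```

Run:
```python
from h import *
goto(c2w(.0345,-.005,.085),87.16)
```

```text
t 7.55 pos [0.5243 0.1476 0.0866] psi 77.62 F [ 0.3 -0.2 -4.9] op 0.0357
inc [0.0041, 0.1048, -0.0397] -0.159 rows>= 0.9
```

Emit:
move_arm(
  increments=[
    [0.004,0.03,-0.01,-0.05],
    [0.004,0.07,-0.03,-0.1],
    [0.004,0.1,-0.04,-0.159],
    [0.004,0.105,-0.04,-0.159],
    [0.004,0.105,-0.04,-0.159],
  ],
)

```text
time: 8.18
tool_pos: [0.5163, 0.1924, 0.0829]
tool_rot: [-2.813, 1.57, -2.862]
contact_force: [-0.3, 0.5, -4.5]
opening: 0.0353
```

Run:
```python
from h import *
goto(c2w(.0345,-.005,.045),87.16)
b=[*c2w(.0345,-.005)[:2],C[2]]
im=cv2.cvtColor(robot.read_camera("scene"),cv2.COLOR_RGB2BGR);crop(im,275,65,425,220,3.8,"pics/s5.png",[(proj("scene",box(*C,-.105,.105,-.1,.1,.047)),(0,255,0)),(proj("scene",box(*b,-.018,.018,-.075,.075,.095)),(0,0,255)),(proj("scene",box(*C,.014,.058,.035,.05,.029)),(255,0,0)),(proj("scene",box(*C,.014,.058,-.095,-.07,.029)),(255,0,0))])
im=cv2.cvtColor(robot.read_camera("top"),cv2.COLOR_RGB2BGR);crop(im,75,150,245,265,4.7,"pics/t5.png",[(proj("top",box(*b,-.018,.018,-.075,.075,.095)),(0,0,255))])
```

```text
t 8.18 pos [0.5163 0.1924 0.0829] psi 87.18 F [-0.3  0.5 -4.5] op 0.0353
inc [0.0947, -0.0007, 0.0038] 0.0004 rows>= 0.6
```

View pics/s5.png

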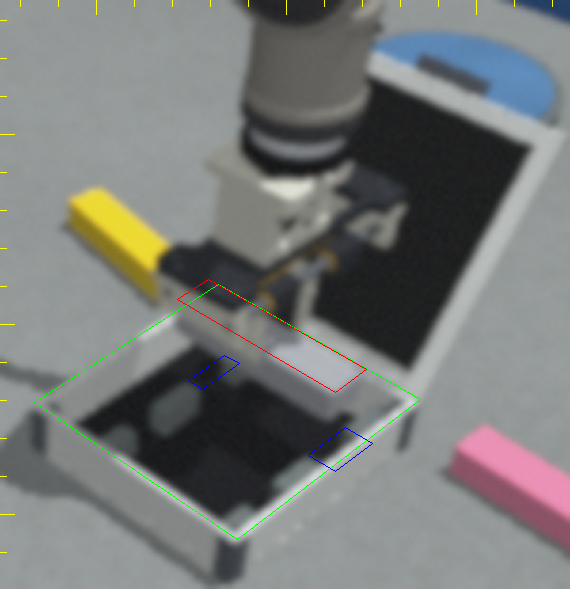

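View pics/t5.png

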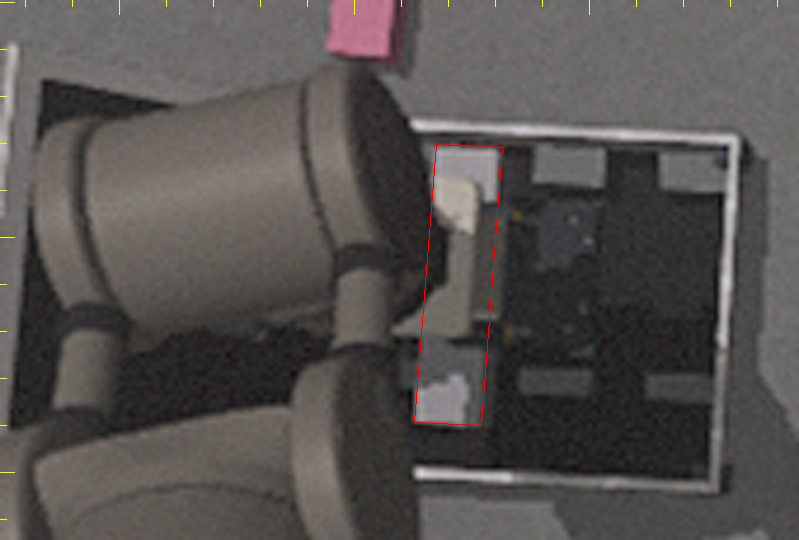

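Emit:
move_arm(
  increments=[
    [0.03,0,0.003,0],
    [0.06,0,0.003,0],
    [0.085,0,0.003,0],
    [0.095,0,0.003,0],
    [0.095,0,0.003,0],
  ],
)

```text
time: 8.9
tool_pos: [0.5177, 0.1918, 0.0448]
tool_rot: [-2.985, 1.57, -3.034]
contact_force: [0.1, -0.2, -4.1]
opening: 0.0355
```

Emit:
move_arm(
  increments=[
    [0.01,0,0,0],
    [0.02,0,0,0],
    [0.03,0,0,0],
    [0.035,0,0,0],
    [0.035,0,0,0],
  ],
)

```text
time: 9.52
tool_pos: [0.5178, 0.1919, 0.031]
tool_rot: [-3.091, 1.571, -3.14]
contact_force: [0.2, 0.6, -4.6]
opening: 0.0355
```

Run:
```python
from h import *
goto(c2w(.0345,-.005,.023),87.16)
```

```text
t 9.53 pos [0.5178 0.1919 0.031 ] psi 87.16 F [ 0.2  0.6 -4.6] op 0.0355
inc [0.0201, 0.0004, 0.0001] -0.0001 rows>= 0.1
```

In the slots, no contact. Continue down in small steps.

Emit:
move_arm(
  increments=[
    [0.004,0,0,0],
    [0.008,0,0,0],
    [0.012,0,0,0],
    [0.012,0,0,0],
  ],
)

```text
time: 10.02
tool_pos: [0.5177, 0.1919, 0.0262]
tool_rot: [-3.044, 1.571, -3.094]
contact_force: [0.5, 0.2, -4.1]
opening: 0.0353
```

Emit:
move_arm(
  increments=[
    [0.003,0,0,0],
    [0.006,0,0,0],
    [0.006,0,0,0],
  ],
)

```text
time: 10.4
tool_pos: [0.5178, 0.1919, 0.0239]
tool_rot: [2.995, 1.571, 2.946]
contact_force: [0.7, 0.5, -3.6]
opening: 0.0355
```

Emit:
move_arm(
  increments=[
    [0.002,0,0,0],
    [0.004,0,0,0],
    [0.004,0,0,0],
  ],
)

```text
time: 10.78
tool_pos: [0.5179, 0.1919, 0.0232]
tool_rot: [0.245, 1.57, 0.195]
contact_force: [-3.7, -0.8, 5.0]
opening: 0.0355
```

Emit:
move_arm(
  increments=[
    [-0.002,0,0,0],
    [-0.002,0,0,0],
    [-0.002,0,0,0],
    [-0.002,0,0,0],
  ],
  gripper=0.4,
)

```text
time: 11.28
tool_pos: [0.5179, 0.1919, 0.0231]
tool_rot: [0.727, 1.571, 0.677]
contact_force: [-0.7, 0.1, -0.1]
opening: 0.055
```

Emit:
move_arm(
  increments=[
    [-0.03,0,0,0],
    [-0.1,0,0,0],
    [-0.25,-0.05,0,0],
    [-0.4,-0.2,0,0],
    [-0.45,-0.3,0,0],
  ],
)

```text
time: 11.9
tool_pos: [0.5124, 0.0751, 0.2039]
tool_rot: [0.069, 1.567, 0.021]
contact_force: [0.6, -0.6, -0.3]
opening: 0.0553
```

Run:
```python
from h import *
g=np.array([.6001,-.3239]);a=np.radians(-26.44); p=g+.015*np.array([-np.sin(a),np.cos(a)])
goto([*p,.12],-26.44)
```

```text
t 11.9 pos [0.5124 0.0751 0.2039] psi 87.26 F [ 0.6 -0.6 -0.3] op 0.0553
inc [0.2104, -0.9515, 0.2811] 1.8949 rows>= 10.6
```

Emit:
move_arm(
  increments=[
    [0,-0.15,0.04,0.17],
    [0,-0.3,0.09,0.35],
    [0,-0.45,0.14,0.53],
    [0,-0.6,0.18,0.71],
    [0,-0.75,0.22,0.89],
  ],
)

```text
time: 12.52
tool_pos: [0.5851, -0.2296, 0.2018]
tool_rot: [0.745, 1.57, -0.239]
contact_force: [1.3, 0.8, 1.0]
opening: 0.0552
```

```bash
cat > gg.py <<'E'
import sys
from h import *
g=np.array([.6001,-.3239]);a=np.radians(-26.44); p=g+.015*np.array([-np.sin(a),np.cos(a)])
goto([*p,float(sys.argv[1])],-26.44)
E
python3 gg.py .1
```

```text
t 12.53 pos [ 0.5851 -0.2296  0.2018] psi 33.63 F [1.3 0.8 1. ] op 0.0552
inc [0.2547, -0.067, 0.1981] 1.0011 rows>= 5.6
```

Emit:
move_arm(
  increments=[
    [0.05,-0.05,0.15,0.17],
    [0.1,-0.067,0.198,0.35],
    [0.15,-0.067,0.198,0.53],
    [0.2,-0.067,0.198,0.71],
    [0.25,-0.067,0.198,0.89],
  ],
)

```text
time: 13.15
tool_pos: [0.6069, -0.3084, 0.1009]
tool_rot: [1.603, 1.57, -0.309]
contact_force: [0.5, -0.6, 0.1]
opening: 0.0556
```

```bash
python3 gg.py .1
python3 - <<'E'
from h import *
im=cv2.cvtColor(robot.read_camera("top"),cv2.COLOR_RGB2BGR);crop(im,75,150,245,265,4.7,"pics/t6.png",[(proj("top",box(*c2w(.0345,-.005)[:2],C[2],-.018,.018,-.075,.075,.033)),(0,0,255))])
im=cv2.cvtColor(robot.read_camera("scene"),cv2.COLOR_RGB2BGR);crop(im,125,65,425,330,2.2,"pics/s6.png")
E
```

```text
t 13.15 pos [ 0.6069 -0.3084  0.1009] psi -19.56 F [ 0.5 -0.6  0.1] op 0.0556
inc [0.0022, 0.0013, 0.005] 0.1147 rows>= 0.6
```

View pics/t6.png

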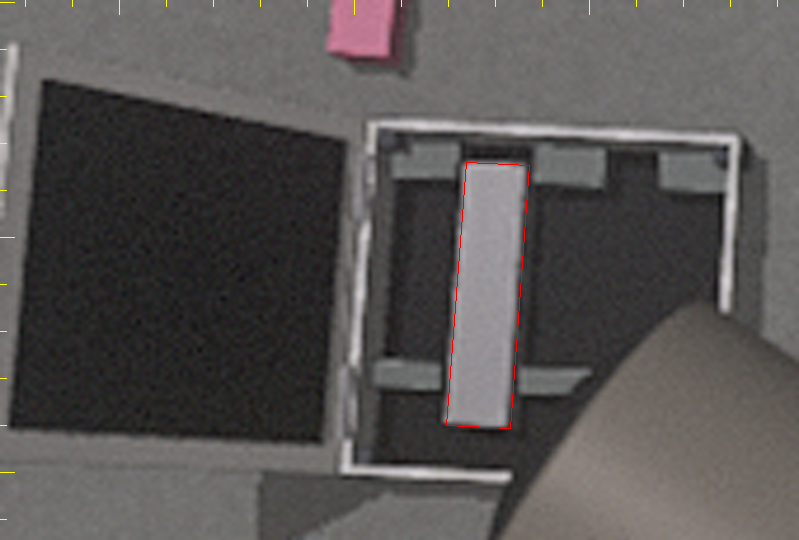

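View pics/s6.png

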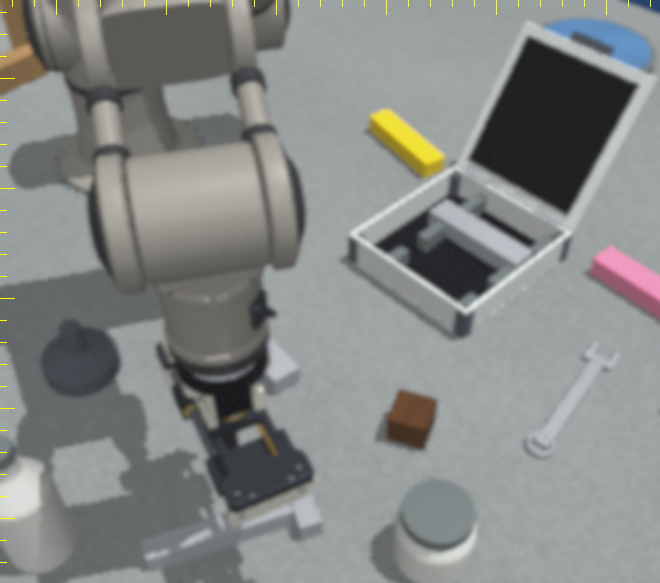

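Emit:
move_arm(
  increments=[
    [0.08,0.001,0.005,0.115],
    [0.16,0.001,0.005,0.115],
    [0.21,0.001,0.005,0.115],
    [0.23,0.001,0.005,0.115],
    [0.23,0.001,0.005,0.115],
  ],
)

```text
time: 13.88
tool_pos: [0.607, -0.3104, 0.0092]
tool_rot: [1.672, 1.57, -0.353]
contact_force: [0.2, -0.5, -0.5]
opening: 0.0553
```

```bash
python3 gg.py .0075
```

```text
t 13.88 pos [ 0.607  -0.3104  0.0092] psi -26.03 F [ 0.2 -0.5 -0.5] op 0.0553
inc [0.0043, -0.0004, 0.0004] 0.0068 rows>= 0.0
```

Emit:
move_arm(
  increments=[
    [0.003,0,0,0.007],
    [0.003,0,0,0.007],
    [0.003,0,0,0.007],
    [0.003,0,0,0.007],
    [0.003,0,0,0.007],
  ],
  gripper=1.0,
  squeeze=45,
)

```text
time: 14.5
tool_pos: [0.607, -0.3105, 0.008]
tool_rot: [1.541, 1.57, -0.492]
contact_force: [0.1, -0.2, 1.6]
opening: 0.0238
```

Emit:
move_arm(
  increments=[
    [-0.02,0,0,0],
    [-0.06,0,0,0],
    [-0.15,0,0,0],
    [-0.25,0,0,0],
    [-0.3,0,0,0],
  ],
)

```text
time: 15.12
tool_pos: [0.6075, -0.3108, 0.1314]
tool_rot: [1.482, 1.567, -0.551]
contact_force: [1.0, 0.9, -2.7]
opening: 0.0237
```

Run:
```python
from h import *
goto(c2w(-.042,.015,.13),87.16)
```

```text
t 15.12 pos [ 0.6075 -0.3108  0.1314] psi -26.51 F [ 1.   0.9 -2.7] op 0.0237
inc [0.0, -0.7308, -0.8295] -1.8945 rows>= 10.6
```

Emit:
move_arm(
  increments=[
    [0,-0.07,-0.08,-0.17],
    [0,-0.14,-0.16,-0.35],
    [0,-0.21,-0.24,-0.53],
    [0,-0.29,-0.33,-0.71],
    [0,-0.37,-0.41,-0.89],
  ],
)

```text
time: 15.75
tool_pos: [0.5469, -0.0959, 0.1286]
tool_rot: [1.1, 1.57, 0.001]
contact_force: [0.6, 0.9, -3.5]
opening: 0.0237
```

Run:
```python
from h import *
goto(c2w(-.042,.015,.13),87.16)
```

```text
t 15.75 pos [ 0.5469 -0.0959  0.1286] psi 27.02 F [ 0.6  0.9 -3.5] op 0.0237
inc [-0.0037, 0.1235, -0.5334] -1.0024 rows>= 5.6
```

Emit:
move_arm(
  increments=[
    [-0.004,0.03,-0.11,-0.17],
    [-0.004,0.05,-0.21,-0.35],
    [-0.004,0.08,-0.32,-0.53],
    [-0.004,0.1,-0.43,-0.71],
    [-0.004,0.123,-0.53,-0.89],
  ],
)

```text
time: 16.38
tool_pos: [0.4958, 0.1155, 0.1303]
tool_rot: [0.376, 1.57, 0.205]
contact_force: [1.7, 0.0, -3.6]
opening: 0.0238
```

Run:
```python
from h import *
goto(c2w(-.042,.015,.085),87.16)
```

```text
t 16.38 pos [0.4958 0.1155 0.1303] psi 80.2 F [ 1.7  0.  -3.6] op 0.0238
inc [0.1131, 0.0019, -0.0048] -0.116 rows>= 0.7
```

Emit:
move_arm(
  increments=[
    [0.04,0.002,-0.005,-0.116],
    [0.08,0.002,-0.005,-0.116],
    [0.11,0.002,-0.005,-0.116],
    [0.11,0.002,-0.005,-0.116],
  ],
)

```text
time: 16.88
tool_pos: [0.494, 0.1151, 0.0849]
tool_rot: [-3.076, 1.57, -3.133]
contact_force: [-0.3, -0.0, -2.8]
opening: 0.0236
```

Run:
```python
from h import *
goto(c2w(-.042,.015,.05),87.16)
z=robot.observe()['tool_pos'][2]-.008+.028
b=[*c2w(-.042,0)[:2],C[2]]
for n,a in(("scene",(275,65,425,220,3.8)),("top",(75,150,245,265,4.7))):
    im=cv2.cvtColor(robot.read_camera(n),cv2.COLOR_RGB2BGR)
    crop(im,*a,f"pics/{n}7.png",[(proj(n,np.array([box(*b,a,a,d,d,z)[0] for a,d in((.032,.0875),(.032,.0625),(.012,.0625),(.012,-.0875),(-.012,-.0875),(-.012,.0625),(-.032,.0625),(-.032,.0875))])),(0,0,255))])
```

```text
t 16.88 pos [0.494  0.1151 0.0849] psi 86.77 F [-0.3 -0.  -2.8] op 0.0236
inc [0.0872, 0.0038, -0.0001] -0.0064 rows>= 0.6
```

View pics/scene7.png

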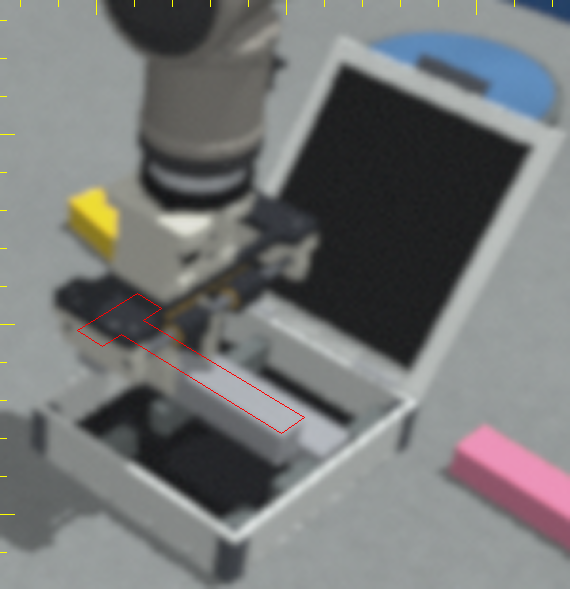

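View pics/top7.png

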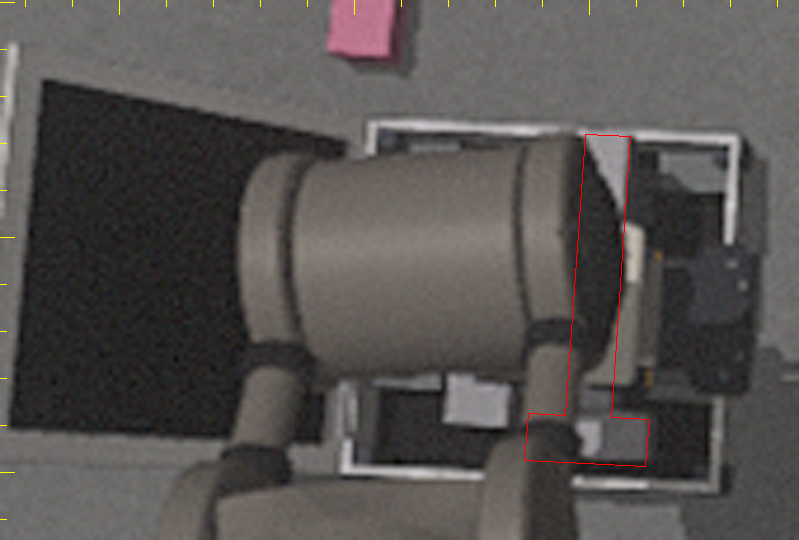

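Emit:
move_arm(
  increments=[
    [0.03,0.004,0,-0.006],
    [0.06,0.004,0,-0.006],
    [0.085,0.004,0,-0.006],
    [0.085,0.004,0,-0.006],
  ],
)

```text
time: 17.48
tool_pos: [0.4938, 0.1167, 0.05]
tool_rot: [-3.042, 1.568, -3.092]
contact_force: [-0.1, -0.7, -2.5]
opening: 0.024
```

Run:
```python
from h import *
goto(c2w(-.042,.015,.0135),87.16)
z=robot.observe()['tool_pos'][2]-.008+.028
b=[*c2w(-.042,0)[:2],C[2]]
for n,a in(("scene",(275,65,425,220,3.8)),):
    im=cv2.cvtColor(robot.read_camera(n),cv2.COLOR_RGB2BGR)
    crop(im,*a,f"pics/{n}8.png",[(proj(n,np.array([box(*b,a,a,d,d,z)[0] for a,d in((.032,.0875),(.032,.0625),(.012,.0625),(.012,-.0875),(-.012,-.0875),(-.012,.0625),(-.032,.0625),(-.032,.0875))])),(0,0,255))])
```

```text
t 17.48 pos [0.4938 0.1167 0.05  ] psi 87.15 F [-0.1 -0.7 -2.5] op 0.024
inc [0.0913, -0.0003, 0.001] -0.0002 rows>= 0.6
```

View pics/scene8.png

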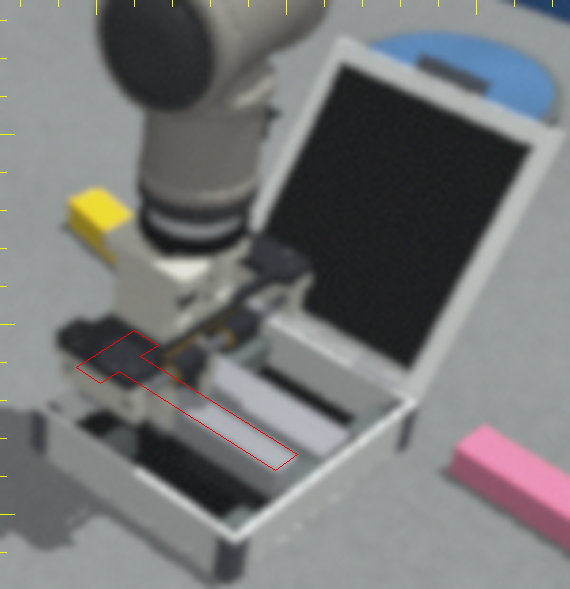

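Emit:
move_arm(
  increments=[
    [0.02,0,0.001,0],
    [0.04,0,0.001,0],
    [0.06,0,0.001,0],
    [0.075,0,0.001,0],
    [0.08,0,0.001,0],
  ],
)

```text
time: 18.15
tool_pos: [0.4947, 0.1168, 0.0186]
tool_rot: [-3.073, 1.57, -3.122]
contact_force: [0.5, -0.7, -2.6]
opening: 0.0234
```

Emit:
move_arm(
  increments=[
    [0.004,0,0,0],
    [0.008,0,0,0],
    [0.011,0,0,0],
    [0.011,0,0,0],
  ],
)

```text
time: 18.65
tool_pos: [0.4949, 0.1168, 0.0148]
tool_rot: [1.391, 1.571, 1.341]
contact_force: [-0.2, -0.3, -3.8]
opening: 0.0235
```

Emit:
move_arm(
  increments=[
    [0.003,0,0,0],
    [0.006,0,0,0],
    [0.006,0,0,0],
  ],
)

```text
time: 19.02
tool_pos: [0.495, 0.1168, 0.0129]
tool_rot: [0.281, 1.57, 0.231]
contact_force: [-1.9, -0.3, 4.8]
opening: 0.0239
```

Emit:
move_arm(
  increments=[
    [-0.002,0,0,0],
    [-0.002,0,0,0],
    [-0.002,0,0,0],
    [-0.002,0,0,0],
  ],
  gripper=0.55,
)

```text
time: 19.52
tool_pos: [0.495, 0.1168, 0.0131]
tool_rot: [0.627, 1.571, 0.577]
contact_force: [-0.6, -0.1, -1.2]
opening: 0.0407
```

Emit:
move_arm(
  increments=[
    [-0.05,0,0,0],
    [-0.18,0,0,0],
    [-0.33,0,0,0],
    [-0.48,0,0,0],
    [-0.62,0,0,0],
  ],
)

```text
time: 20.15
tool_pos: [0.4947, 0.1168, 0.2634]
tool_rot: [0.243, 1.57, 0.193]
contact_force: [1.5, 0.1, -0.3]
opening: 0.0416
```

Run:
```python
from h import *
goto(c2w(.29,.0,.29),87.16)
for n,a in(("scene",(275,65,425,220,3.8)),("top",(75,150,245,265,4.7))):
    im=cv2.cvtColor(robot.read_camera(n),cv2.COLOR_RGB2BGR)
    crop(im,*a,f"pics/{n}9.png")
for th in (2.1,2.15): print(lidpt(th,.223,0),lidpt(th,.21,0,.008))
```

```text
t 20.15 pos [0.4947 0.1168 0.2634] psi 87.15 F [ 1.5  0.1 -0.3] op 0.0416
inc [-0.0661, 0.8294, 0.0358] -0.0001 rows>= 5.3
[0.52188048 0.37511345 0.23999569] [0.52189746 0.3754557  0.2247352 ]
[0.52235019 0.38458188 0.23412843] [0.52232936 0.38416194 0.21886988]
```

View pics/scene9.png

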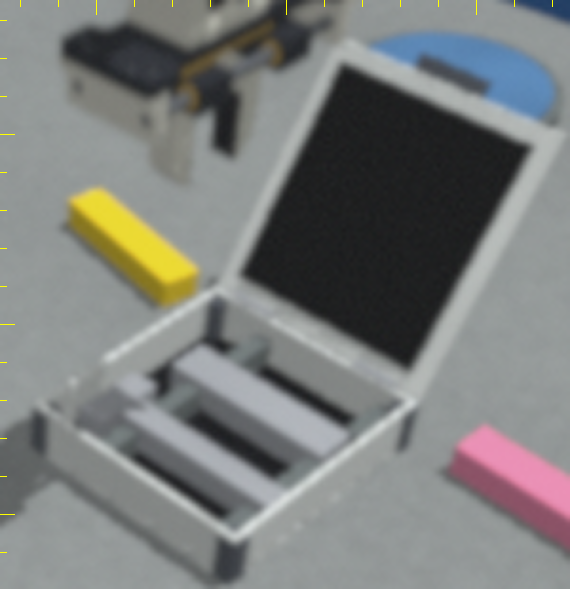

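View pics/top9.png

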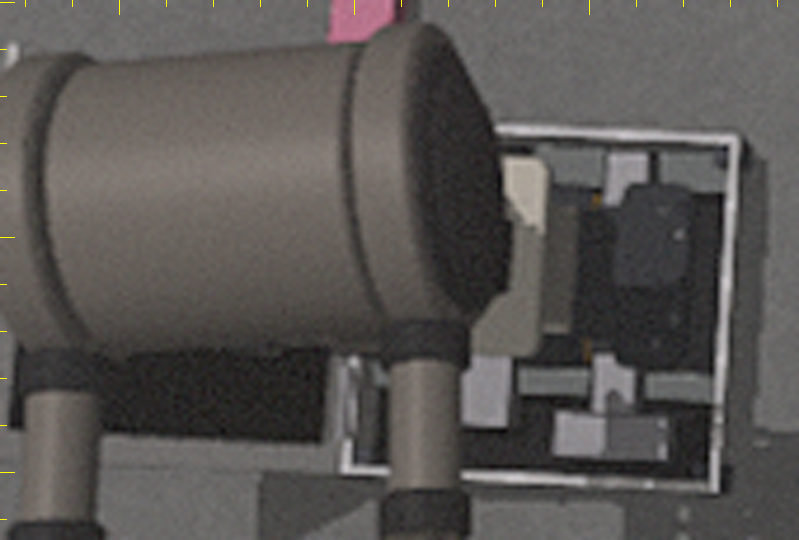

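Run:
```python
from h import *
goto(c2w(.28,.05,.295),87.16)
```

```text
t 20.25 pos [0.4976 0.1171 0.2676] psi 87.16 F [ 0.4  1.  -0.5] op 0.041
inc [-0.0682, 0.8034, -0.0955] 0.0001 rows>= 5.2
```

Emit:
move_arm(
  increments=[
    [-0.069,0.03,-0.01,0],
    [-0.069,0.15,-0.03,0],
    [-0.069,0.3,-0.05,0],
    [-0.069,0.45,-0.07,0],
    [-0.069,0.6,-0.09,0],
  ],
  gripper=1.0,
)

```text
time: 20.88
tool_pos: [0.4704, 0.36, 0.2879]
tool_rot: [-2.422, 1.57, -2.472]
contact_force: [0.9, 0.2, 0.2]
opening: 0.0009
```

Emit:
move_arm(
  increments=[
    [0,0.12,-0.01,0],
    [0,0.2,-0.01,0],
    [0,0.2,-0.01,0],
    [0,0.2,-0.01,0],
  ],
)

```text
time: 21.38
tool_pos: [0.4708, 0.4377, 0.288]
tool_rot: [-2.227, 1.569, -2.277]
contact_force: [0.2, -1.2, -0.5]
opening: 0.0007
```

Run:
```python
from h import *
goto(c2w(.275,.05,.195),87.16)
```

```text
t 21.38 pos [0.4708 0.4377 0.288 ] psi 87.15 F [ 0.2 -1.2 -0.5] op 0.0007
inc [0.2325, -0.0061, 0.0105] -0.0002 rows>= 1.5
```

Emit:
move_arm(
  increments=[
    [0.08,-0.005,0.005,0],
    [0.16,-0.005,0.01,0],
    [0.22,-0.005,0.01,0],
    [0.23,-0.005,0.01,0],
    [0.23,-0.005,0.01,0],
  ],
)

```text
time: 22.0
tool_pos: [0.4753, 0.4356, 0.1977]
tool_rot: [0.603, 1.57, 0.553]
contact_force: [1.2, 0.8, -0.7]
opening: 0.0004
```

```bash
cat > lid.py <<'E'
import sys
from h import *
# remaining lid waypoints from the present pose: lid.py th1 th2 ... ; r grows slightly
o=robot.observe(); R=Ro.from_euler('xyz',o['tool_rot']).as_matrix()
print("t",round(o['time'],2),o['tool_pos'].round(4),"F",o['contact_force'].round(1))
for a in sys.argv[1:]:
    th=float(a); s,c=np.sin(th),np.cos(th); r=.175
    if th>np.pi/2: x=.105-.21*c+.008*s+.019; z=.195+(.2225-.195)*(2.15-th)/(2.15-np.pi/2)
    else: x=.105-r*c+.008*s+.019; z=.0475+r*s+.008*c
    d=R.T@(c2w(x,.05,z)-o['tool_pos']); print(a,(d/.4).round(3).tolist())
E
python3 lid.py 2.15 2.1 2.05 2.0 1.94 1.88
python3 - <<'E'
from h import *
im=cv2.cvtColor(robot.read_camera("scene"),cv2.COLOR_RGB2BGR);crop(im,250,0,450,220,2.7,"pics/s10.png")
E
```

```text
t 22.0 [0.4753 0.4356 0.1977] F [ 1.2  0.8 -0.7]
2.15 [0.007, -0.075, -0.001]
2.1 [0.001, -0.097, -0.001]
2.05 [-0.005, -0.119, -0.001]
2.0 [-0.011, -0.143, -0.001]
1.94 [-0.018, -0.171, -0.001]
1.88 [-0.025, -0.2, -0.001]
```

View pics/s10.png

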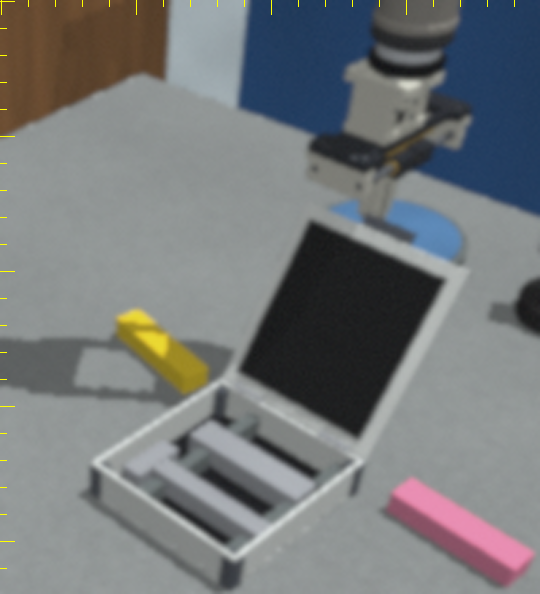

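Both parts lie flat below the rim, and the fingers are behind the lid. Start closing.

Emit:
move_arm(
  increments=[
    [0.005,-0.05,0,0],
    [0.003,-0.08,0,0],
    [0,-0.1,-0.001,0],
    [-0.004,-0.12,-0.001,0],
    [-0.011,-0.143,-0.001,0],
  ],
)

```text
time: 22.68
tool_pos: [0.4726, 0.3812, 0.2041]
tool_rot: [0.9, 1.563, 0.851]
contact_force: [1.4, 5.9, 4.8]
opening: 0.0002
```

```bash
python3 lid.py 1.95 1.9 1.85 1.8 1.75
```

```text
t 22.68 [0.4726 0.3812 0.2041] F [1.4 5.9 4.8]
1.95 [-0.001, -0.03, -0.001]
1.9 [-0.007, -0.054, -0.001]
1.85 [-0.013, -0.079, -0.001]
1.8 [-0.02, -0.104, -0.001]
1.75 [-0.026, -0.13, -0.001]
```

Emit:
move_arm(
  increments=[
    [-0.003,-0.03,-0.001,0],
    [-0.009,-0.054,-0.001,0],
    [-0.015,-0.079,-0.001,0],
    [-0.022,-0.104,-0.001,0],
    [-0.028,-0.13,-0.001,0],
  ],
)

```text
time: 23.3
tool_pos: [0.4685, 0.3264, 0.2125]
tool_rot: [-2.436, 1.571, -2.486]
contact_force: [1.6, 3.3, 3.2]
opening: 0.0005
```

```bash
python3 lid.py 1.7 1.65 1.6 1.55 1.5
```

```text
t 23.3 [0.4685 0.3264 0.2125] F [1.6 3.3 3.2]
1.7 [-0.01, -0.018, 0.002]
1.65 [-0.016, -0.044, 0.002]
1.6 [-0.022, -0.07, 0.002]
1.55 [-0.025, -0.095, 0.002]
1.5 [-0.025, -0.117, 0.002]
```

Emit:
move_arm(
  increments=[
    [-0.012,-0.02,0.002,0],
    [-0.018,-0.044,0.002,0],
    [-0.024,-0.07,0.002,0],
    [-0.026,-0.095,0.002,0],
    [-0.026,-0.117,0.002,0],
  ],
)

```text
time: 23.92
tool_pos: [0.4669, 0.2797, 0.2228]
tool_rot: [3.043, 1.571, 2.993]
contact_force: [-0.9, 3.1, 0.2]
opening: 0.0003
```

```bash
python3 lid.py 1.45 1.4 1.35 1.3 1.25
python3 - <<'E'
from h import *
im=cv2.cvtColor(robot.read_camera("scene"),cv2.COLOR_RGB2BGR);crop(im,250,0,450,220,2.7,"pics/s11.png")
E
```

```text
t 23.93 [0.4669 0.2797 0.2228] F [-0.9  3.1  0.2]
1.45 [0.002, -0.022, 0.001]
1.4 [0.004, -0.044, 0.001]
1.35 [0.007, -0.065, 0.001]
1.3 [0.011, -0.087, 0.001]
1.25 [0.017, -0.108, 0.001]
```

View pics/s11.png

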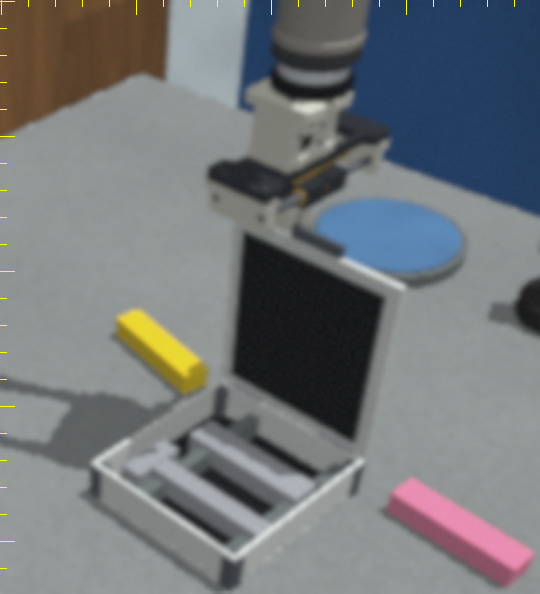

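Emit:
move_arm(
  increments=[
    [0.002,-0.022,0.001,0],
    [0.004,-0.044,0.001,0],
    [0.007,-0.065,0.001,0],
    [0.011,-0.087,0.001,0],
    [0.017,-0.108,0.001,0],
  ],
)

```text
time: 24.6
tool_pos: [0.4654, 0.2365, 0.216]
tool_rot: [0.112, 1.57, 0.062]
contact_force: [0.2, 1.9, 1.4]
opening: 0.001
```

```bash
python3 lid.py 1.2 1.15 1.1 1.05 1.0
```

```text
t 24.6 [0.4654 0.2365 0.216 ] F [0.2 1.9 1.4]
1.2 [0.006, -0.021, -0.001]
1.15 [0.014, -0.041, -0.001]
1.1 [0.022, -0.062, -0.001]
1.05 [0.032, -0.081, -0.001]
1.0 [0.042, -0.101, -0.001]
```

Emit:
move_arm(
  increments=[
    [0.006,-0.021,-0.001,0],
    [0.014,-0.041,-0.001,0],
    [0.022,-0.062,-0.001,0],
    [0.032,-0.081,-0.001,0],
    [0.042,-0.101,-0.001,0],
  ],
)

```text
time: 25.22
tool_pos: [0.4627, 0.1963, 0.1988]
tool_rot: [-2.549, 1.571, -2.598]
contact_force: [-1.1, 0.5, 1.0]
opening: 0.0004
```

```bash
python3 lid.py .95 .9 .85 .8 .75
```

```text
t 25.23 [0.4627 0.1963 0.1988] F [-1.1  0.5  1. ]
.95 [0.011, -0.018, 0.001]
.9 [0.023, -0.036, 0.001]
.85 [0.036, -0.054, 0.001]
.8 [0.051, -0.071, 0.001]
.75 [0.066, -0.087, 0.001]
```

Emit:
move_arm(
  increments=[
    [0.011,-0.018,0.001,0],
    [0.023,-0.036,0.001,0],
    [0.036,-0.054,0.001,0],
    [0.051,-0.071,0.001,0],
    [0.066,-0.087,0.001,0],
  ],
)

```text
time: 25.85
tool_pos: [0.4615, 0.1616, 0.1723]
tool_rot: [-0.956, 1.571, -1.006]
contact_force: [1.3, 0.1, 1.4]
opening: 0.0002
```

```bash
python3 lid.py .7 .65 .6 .55 .5
```

```text
t 25.85 [0.4615 0.1616 0.1723] F [1.3 0.1 1.4]
.7 [0.015, -0.015, -0.001]
.65 [0.031, -0.03, -0.001]
.6 [0.049, -0.043, -0.001]
.55 [0.066, -0.056, -0.001]
.5 [0.085, -0.068, -0.001]
```

Emit:
move_arm(
  increments=[
    [0.015,-0.015,-0.001,0],
    [0.031,-0.03,-0.001,0],
    [0.049,-0.043,-0.001,0],
    [0.066,-0.056,-0.001,0],
    [0.085,-0.068,-0.001,0],
  ],
)

```text
time: 26.48
tool_pos: [0.4597, 0.1346, 0.1383]
tool_rot: [-3.06, 1.571, -3.11]
contact_force: [0.4, -0.1, 1.5]
opening: 0.0002
```

```bash
python3 lid.py .46 .42 .38 .34 .3
python3 - <<'E'
from h import *
im=cv2.cvtColor(robot.read_camera("scene"),cv2.COLOR_RGB2BGR);crop(im,250,20,450,220,2.7,"pics/s12.png")
E
```

```text
t 26.48 [0.4597 0.1346 0.1383] F [ 0.4 -0.1  1.5]
.46 [0.015, -0.009, 0.0]
.42 [0.03, -0.017, 0.0]
.38 [0.046, -0.025, 0.0]
.34 [0.062, -0.032, 0.0]
.3 [0.079, -0.038, 0.0]
```

View pics/s12.png

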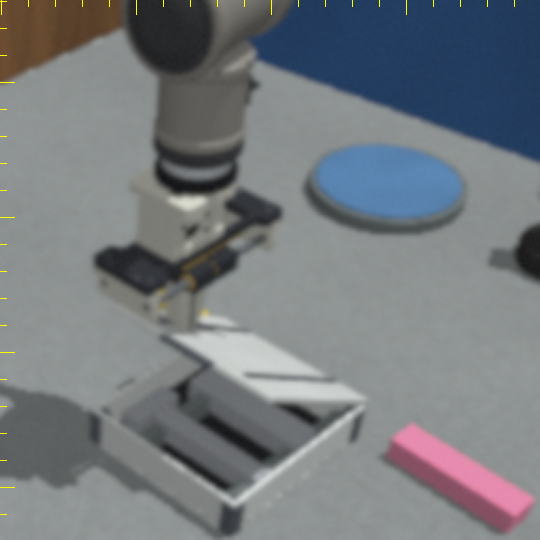

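Emit:
move_arm(
  increments=[
    [0.015,-0.009,0,0],
    [0.03,-0.017,0,0],
    [0.046,-0.025,0,0],
    [0.062,-0.032,0,0],
    [0.079,-0.038,0,0],
  ],
)

```text
time: 27.15
tool_pos: [0.4591, 0.1196, 0.1067]
tool_rot: [0.209, 1.571, 0.159]
contact_force: [-0.6, -0.4, 1.2]
opening: 0.0007
```

```bash
python3 lid.py .27 .24 .21 .18 .15 .12 .09 .06 .03 0
```

```text
t 27.15 [0.4591 0.1196 0.1067] F [-0.6 -0.4  1.2]
.27 [0.012, -0.004, 0.0]
.24 [0.025, -0.008, 0.0]
.21 [0.037, -0.012, 0.0]
.18 [0.05, -0.015, 0.0]
.15 [0.063, -0.018, 0.0]
.12 [0.076, -0.02, 0.0]
.09 [0.089, -0.022, 0.0]
.06 [0.102, -0.024, 0.0]
.03 [0.115, -0.025, 0.0]
0 [0.128, -0.026, 0.0]
```

Emit:
move_arm(
  increments=[
    [0.012,-0.004,0,0],
    [0.025,-0.008,0,0],
    [0.037,-0.012,0,0],
    [0.05,-0.015,0,0],
    [0.063,-0.018,0,0],
  ],
)

```text
time: 27.78
tool_pos: [0.4587, 0.1125, 0.0816]
tool_rot: [0.369, 1.571, 0.319]
contact_force: [1.0, -0.3, 1.6]
opening: 0.0004
```

Emit:
move_arm(
  increments=[
    [0.01,-0.002,0,0],
    [0.02,-0.004,0,0],
    [0.03,-0.006,0,0],
    [0.038,-0.007,0,0],
    [0.046,-0.008,0,0],
  ],
)

```text
time: 28.4
tool_pos: [0.4586, 0.1095, 0.0634]
tool_rot: [1.009, 1.571, 0.959]
contact_force: [0.3, 1.6, 0.1]
opening: 0.0001
```

```bash
python3 lid.py .03 0
```

```text
t 28.4 [0.4586 0.1095 0.0634] F [0.3 1.6 0.1]
.03 [0.007, 0.0, 0.0]
0 [0.02, -0.0, 0.0]
```

Emit:
move_arm(
  increments=[
    [0.004,0,0,0],
    [0.008,0,0,0],
    [0.012,0,0,0],
    [0.015,0,0,0],
    [0.015,0,0,0],
  ],
)

```text
time: 29.02
tool_pos: [0.4584, 0.1095, 0.0574]
tool_rot: [2.491, 1.571, 2.441]
contact_force: [0.1, -0.4, 0.2]
opening: 0.0002
```

Emit:
move_arm(
  increments=[
    [0.002,0,0,0],
    [0.005,0,0,0],
    [0.007,0,0,0],
    [0.007,0,0,0],
  ],
)

```text
time: 29.52
tool_pos: [0.4585, 0.1094, 0.0556]
tool_rot: [-0.007, 1.57, -0.056]
contact_force: [-4.0, 0.1, 11.2]
opening: 0.0006
```

Emit:
move_arm(
  increments=[
    [0.002,0,0,0],
    [0.002,0,0,0],
  ],
)

```text
time: 29.78
tool_pos: [0.4585, 0.1094, 0.0555]
tool_rot: [0.016, 1.57, -0.034]
contact_force: [-5.0, -1.4, 19.5]
opening: 0.0004
```

Emit:
move_arm(
  increments=[
    [-0.03,0,0,0],
    [-0.1,0,0,0],
    [-0.25,0,0,0],
    [-0.4,0,0,0],
    [-0.5,-0.2,0,0],
  ],
)

```text
time: 30.4
tool_pos: [0.4571, 0.0552, 0.2456]
tool_rot: [0.144, 1.564, 0.1]
contact_force: [0.8, -1.1, -0.3]
opening: 0.0003
```

Emit:
move_arm(
  increments=[
    [0,-0.12,0,0],
    [0,-0.25,0,0],
    [0,-0.4,0,0],
    [0,-0.5,0,0],
    [0,-0.6,0,0],
  ],
)

```text
time: 31.02
tool_pos: [0.4435, -0.1877, 0.2421]
tool_rot: [0.417, 1.57, 0.367]
contact_force: [-0.1, 0.4, 0.0]
opening: 0.0004
```

Run:
```python
from h import *
G=(0,255,0)
for n,a in(("scene",(275,65,425,220,3.8)),("top",(75,150,245,265,4.7))):
    im=cv2.cvtColor(robot.read_camera(n),cv2.COLOR_RGB2BGR); cv2.imwrite(f"pics/{n}f.png",im)
    crop(im,*a,f"pics/{n}13.png",[(proj(n,np.array([lidpt(0,0,-.1,.008),lidpt(0,.21,-.1,.008),lidpt(0,.21,.1,.008),lidpt(0,0,.1,.008)])),G)])
    a=list(a)
```

```text
(no output)
```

View pics/scene13.png

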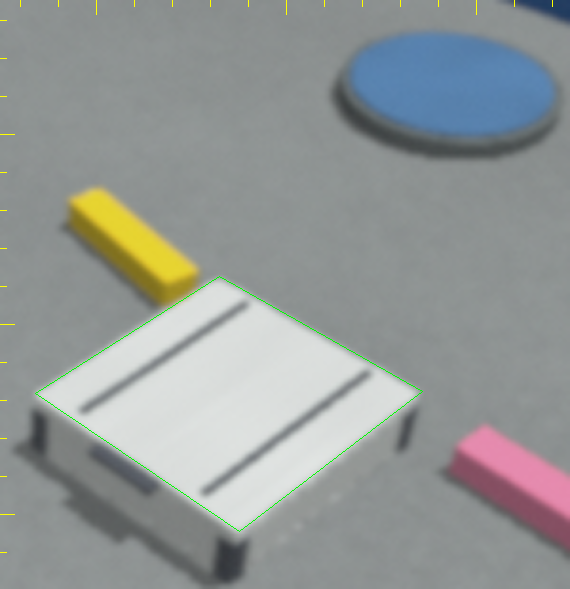

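View pics/topf.png

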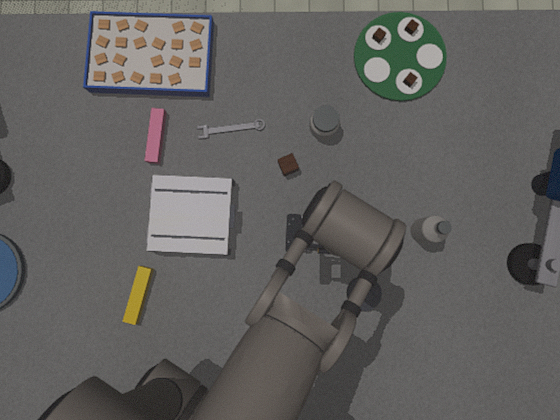

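View pics/top13.png

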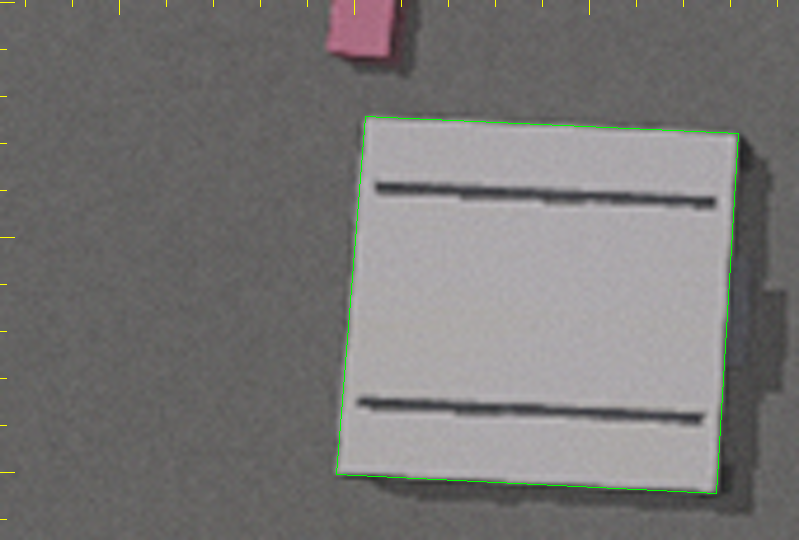

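The lid matches the predicted fully shut outline in both views, nothing else has moved, and the gripper is clear at z = 0.24 m.

```bash
python3 -c "
from cell import robot
print(robot.observe()['contact_force'].round(1)); print(robot.hand_in())"
```

```text
[-0.6  0.4 -0.3]
the job is handed in; nothing more can be done
None
```

The case is packed and shut, and I handed the job in at about 31 s of the 72 s allowed.

1. **Lid:** I first pushed the lid back to its end stop so the gripper body would clear it. The bar, gauge and lid were then done in the order asked.
2. **Bar:** I lifted it off the racks and laid it in the wide slot. The floor contact registered about 5 N before I let go.
3. **Gauge:** I laid it in the narrow slot with its cross-head in the end bay, again with about 5 N at the floor. The pictures after release showed both parts flat and below the rim.
4. **Closing:** I walked the lid down slowly. The fingertips stopped at 55.5 mm, which is the height of a fully shut lid, and I held a final press of about 20 N.

**Last checks:** after the gripper backed off, the lid matched the computed shut outline in both cameras. The bystanders I could see were where they started. The arm hid the stop block in the last top picture, so I did not check that one. Wrist force read about zero at hand-in. The wrist force readings taken after each move never went above about 20 N. None of the other checks failed or disagreed.

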